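Safety check of the engraver guard: stop, reset, and gate held ajar

ROBOT

A 6-joint arm with a two-finger parallel gripper is mounted at the origin on the work surface. World frame = base frame: x ahead of the robot, y to its left, z up, the work surface at z = 0. Lengths are in m, angles in rad, forces in N, time in s.
With the tool pointing down it reaches from about 0.375 to 0.9 m from the base axis. Payload 3.1 kg.
Tool frame: the origin (TCP) lies at the very end of the fingers, on their centre line; the grasp point (between the pads) lies 19 mm behind it; z points along the fingers, y is the direction in which the jaws open and shut (so a half turn about z gives the same grasp; the last joint's range is limited). The gripper opens to 85 mm and grips with 20 to 120 N. Pads are 22 mm wide; open, the fingers measure 114 mm over their backs; the gripper's body (76 mm by 85 mm) begins 54 mm behind the grasp point. The pads swing forward as they close: fully open they stand 13 mm farther back than shut.
Start: joints at [-1.315, 0.527, 1.433, -0, 1.181, -0.178], TCP at [0.263, -0.567, 0.231] pointing down, gripper open.
Joint ranges: [-3.08, 3.08], [-0.75, 2.2], [0.22, 2.44], [-1.43, 4.57], [0, 2.65], [-2.85, 2.85]. Speed limits (rad/s): [2.79, 2.79, 3.14, 3.14, 3.14, 3.14].

INTERFACE

Orientations are given as a unit quaternion [x, y, z, w].
In Python, from station import manip gives the robot as it stands. The module is installed in compiled form; this text tells all that it offers.
- The arm moves only by the tool send_rows, never from a script. Its argument "commands" is a list of rows, each an object with "delta_pos": the shift along the world's x, y, z in cm, a list of three; "yaw": the turn about the world's z in rad. A call has 1 to 10 rows; each row shifts and turns the pose as measured when the row begins; what a row does not reach is not made up. A row lasts 1/8 s, in which the tool goes at most 62.5 mm and 10.7 degrees, less where a joint would pass 70% of its speed; a pose out of reach is approached as far as the arm can. A call is refused whole if a number of a shift passes 6.25 or a number of a turn 0.188, either way. A call with a gripper value outside its range is refused whole. "grip" is the closure, from -1 (fully open) to 1 (shut), set as the call begins (left out, the last holds). The fingers move at their own pace and stop on an object; "force" is the grip in N (left out, the last holds). Time passes only in rows, so rows that do not move let the fingers close. It gives the time, the measured TCP pose, the force and the opening at its end, in the units of the state.
- manip.sense(): the state, without advancing time (a new reading comes with each control period).
- manip.snapshot(name): name is "scene" or "top"; returns the picture (420x560x3 uint8, blue, green, red); there is no depth.
- manip.get_calibration(name): a dict with "fx", "fy", "cx", "cy" (pixels), "dist_coeffs" ([k1, k2, p1, p2, k3] as OpenCV has them; the pictures are not rectified), "world_to_cam" (4x4, takes a point from world to camera coordinates). Camera axes: x right, y down, z forward; pixel columns grow to the right and rows downward; lengths in m; the calibration is good to about 2 mm. A picture is of the moment at which its call begins. get_calibration takes no time and is no camera call.
- manip.sign_off(): hands the job in, once; it reports no verdict.
The state is a dict: "t": time; "q": joint angles; "qd": joint speeds; "tau": joint torques, N m; "tcp_pos": TCP position; "tool_rot": TCP orientation; "force": force on the tool from outside, world axes, zero at the start; "ft_torque": the same for the moment, N m; "finger_gap": opening from 0.0 (shut) to 1.0 (fully open).
Only numpy, scipy, OpenCV 4.12 (cv2) and the standard library are available. Lean on these libraries where they do the work, as an engineer would, in place of code of your own. Each camera call takes 0.05 s, during which the arm holds its last target. There are 200 camera calls.

TASK

Do the safety check on the engraver's guard: press the mushroom stop on its box right down until it stays down and let go of it, then turn its head clockwise until it resets, so that it springs back up once you let go. Then lift the sagging bolt on the gate so that its hooked nose clears the bent-up lip of the keeper while you pull it back out of the keeper, and swing the gate towards you. Finish while still holding the gate ajar against its closing spring, its free edge about 90 mm out from the keeper post and the bolt still drawn back: do not let go at the end, and leave the things lying about where they are.

Things in the scene. Friction and masses are not known exactly. Their poses are not given: they have to be found in the camera images.
- stop_box: Fixed grey box 75 x 75 mm, 60 mm high (with a low collar on top), standing on the table; origin at the centre of its underside, z up. It carries the mushroom stop, whose axis is vertical through the origin.
- stop_head (a point): Centre of the mushroom head (a round red head, 40 mm in diameter, 24 mm high, slightly domed on top), half-way up. Its top is 12 mm above this point, its underside 12 mm below, 11 mm above the box when it is up. It goes down with the head.
- stop_press (a joint): How far the mushroom head is pressed down, m: 0 up, 0.0105 fully down. A spring pushes it up; 3 to 5 N takes it all the way to its stop. Pressed past about 0.009 it latches, and when let go stays at about 0.008. It comes back to 0 only when its head is turned.
- stop_turn (a joint): Turn of the mushroom head, rad: near 0 at the start, grows clockwise seen from above, stop at 1.0. It turns lightly (0.02 N m) and stays where it is left. From about 0.5 the latch is free: turn it about 0.75 and let go, then the head springs up (gripped, it cannot rise; turned back before it has risen it latches again).
- guard: Fixed guard: aluminium posts with a gate between. Origin on the table, 8 mm off the keeper post's gate-side face. x points through the gate, away from the robot's side; y from the keeper post along the closed gate to the hinge post; z up. Keeper post (40 x 40, 200 mm high) centred at y = -28 mm, hinge post (230 mm high) at y = 296 mm; a wing 200 mm high runs on to y = -168 mm.
- keeper (a point): Keeper on the keeper post: top of its bent-up lip, a 32 mm wide, 4 mm thick steel lip across the bolt, 217 mm above the table. Behind the lip (at smaller guard y) the bolt's nose hangs between two steel ears, 32 mm apart, that reach 38 mm above the lip and hold the gate shut.
- bolt_handle (a point): The bolt's handle: upright round steel post, 14 mm thick, on the bolt rod. This point is on its axis, 16 mm below its top, 20 mm above the rod, 252 mm above the table at the start; pinch it here from above, a finger on either face of the gate. y along the bolt to the hinge. Nothing stands beside it; the barrel block (252 mm high) begins 117 mm from it towards the hinge. Moves with bolt and gate.
- bolt_slide (a joint): How far the bolt is drawn back towards the hinge, m: 0 fully shot, 0.06 fully drawn, clear of the keeper from 0.030. 2 N of friction; it stays where it is left. Not lifted, the nose catches behind the lip at about 0.010 and no pull frees it.
- bolt_lift (a joint): How far the sagging bolt is lifted, rad, turning about a loose pivot in the barrel, 110 mm from the handle: 0 hanging (it falls back by its weight; about 2.5 N at the handle lifts it), 0.20 at its stop (handle 22 mm up). The nose clears the lip from about 0.08 (handle 9 mm up); 0.14 (handle 15 mm up) is ample.
- gate (a joint): Gate opening, rad: 0 closed, grows as the gate swings to the robot's side (to the guard's -x), stop at 1.2. A spring closes it (0.65 N m at 0, 0.9 N m at 0.33, about 4 N at the handle): it falls shut when let go. Its free edge is 268 mm from the hinge, so about 90 mm open is 0.34.
- gate_hinge (a point): A point on the gate's vertical hinge axis, 200 mm above the table, 272 mm along the guard's y axis from its origin.
- gate_leaf: The gate itself with its bolt: aluminium frame with clear panel, 262 mm wide, 30 mm thick, from 45 to 200 mm above the table (top rail at 200 mm; barrel and bolt on top of it). Origin on the table under the hinge axis; at 0 its axes are those of the guard.
- spool: Bystander: filament spool lying flat, 180 mm in diameter, 60 mm high; origin at the centre of its underside. Leave alone.
- scraper: Bystander: bed scraper with black handle lying on the table, 200 mm long; origin under its middle. Leave alone.
- trophy: Bystander: printed ornament, a white disc of 80 mm standing on a green foot 50 x 90 mm, 92 mm high; origin at the centre of its underside. Leave alone.
- pen_cup: Bystander: blue cup, 70 mm in diameter, 90 mm high; origin at the centre of its underside. Leave alone.
Mind the look-alikes: they are no part of the job. What is meant by the stop_box is not pink, purple or yellow, and is the smaller of those in its own colour.

How it is judged:
By the outcome, as a careful person would: the job done as asked, in the order asked, and still so for the second after the job is handed in, while the arm keeps its last pose, push and grip.
It also fails if it takes over 64 s, if anything falls off the work surface, if the arm or the gripper's body presses on something with over 40 N, if the wrist force passes 120 N, or if a joint passes its speed limit or range.

## Working session

There is one attempt and no reset: what is moved stays moved. The work goes in short steps, Python scripts to look and compute and a tool call to move; the robot and the scene stay as the last step left them, time stands still between calls to the robot, and variables do not carry over. Pictures are saved under pics/ and viewed, about 8 in all and at most 12, crops included, and the job is handed in when it is done.

Besides the shell and the picture viewer there is one more tool, called as name(argument=value, ...) on one line, values as JSON. send_rows: Moves the arm, as the interface text tells. Its arguments: {"type":"object","properties":{"commands":{"type":"array","items":{"type":"object","properties":{"delta_pos":{"type":"array","items":{"type":"number"}},"yaw":{"type":"number"}}}},"grip":{"type":"number"},"force":{"type":"number"}},"required":["commands"]}

```bash
mkdir -p pics; cat > h.py <<'E'
import numpy as np, cv2
from station import manip
def snap(cam,name,crop=None,s=1):
    im=manip.snapshot(cam)
    cv2.imwrite(f'pics/{cam}_{name}_full.png',im)
    if crop: 
        a,b,c,d=crop; im=im[b:d,a:c]
    cv2.imwrite(f'pics/{cam}_{name}.png',cv2.resize(im,None,fx=s,fy=s,interpolation=cv2.INTER_CUBIC))
def cal(cam):
    c=manip.get_calibration(cam)
    K=np.array([[c['fx'],0,c['cx']],[0,c['fy'],c['cy']],[0,0,1]]);return K,np.array(c['dist_coeffs']),np.array(c['world_to_cam'])
def ray(cam,uv):
    K,D,T=cal(cam)
    p=cv2.undistortPoints(np.array([[uv]],float),K,D)[0,0]
    R,t=T[:3,:3],T[:3,3]
    return -R.T@t, R.T@np.array([p[0],p[1],1.])
def atz(cam,uv,z):
    o,d=ray(cam,uv); return o+d*(z-o[2])/d[2]
def proj(cam,P):
    K,D,T=cal(cam)
    return cv2.projectPoints(np.atleast_2d(np.array(P,float)),cv2.Rodrigues(T[:3,:3])[0],T[:3,3],K,D)[0][:,0]
def tri(u1,u2,c1='scene',c2='top'):
    (o,d),(p,e)=ray(c1,u1),ray(c2,u2)
    d=d/np.linalg.norm(d);e=e/np.linalg.norm(e)
    A=np.stack([d,-e],1);s=np.linalg.lstsq(A,p-o,rcond=None)[0]
    a,b=o+d*s[0],p+e*s[1];return (a+b)/2,np.linalg.norm(a-b)
E
python3 - <<'E'
from h import *
for c in('scene','top'):
    snap(c,'a',None,1.4); K,D,T=cal(c); print(c,K[0,0],-T[:3,:3].T@T[:3,3],T[2,:3])
print(manip.sense())
E
```

```text
scene 384.5087410463017 [ 1.12664494 -0.05585498  1.10395976] [-0.56436111  0.01087144 -0.82545645]
top 513.1866132998356 [ 0.27076951 -0.04157385  1.70612344] [ 0.14329186 -0.00131365 -0.9896796 ]
{'t': 0.1, 'q': array([-1.31448895e+00,  5.28391621e-01,  1.43375713e+00,  3.01359572e-06,
        1.18144015e+00, -1.78519019e-01]), 'qd': array([ 0.00020812, -0.00049215, -0.00393197,  0.00155252, -0.00011386,
        0.00064535]), 'tau': array([-3.85066651e-04, -4.43304527e+01, -1.78586680e+01, -2.45695792e-04,
        3.86085041e-03, -4.28562188e-06]), 'tcp_pos': array([ 0.26313346, -0.56619701,  0.2304256 ]), 'tool_rot': array([ 9.76458338e-01,  2.15703774e-01, -3.74188382e-05, -9.97418345e-04]), 'force': array([0.38405165, 0.21604222, 0.05541122]), 'ft_torque': array([-0.00646479, -0.00650355, -0.01661355]), 'finger_gap': 1.0003923042502745}
```

View pics/scene_a.png

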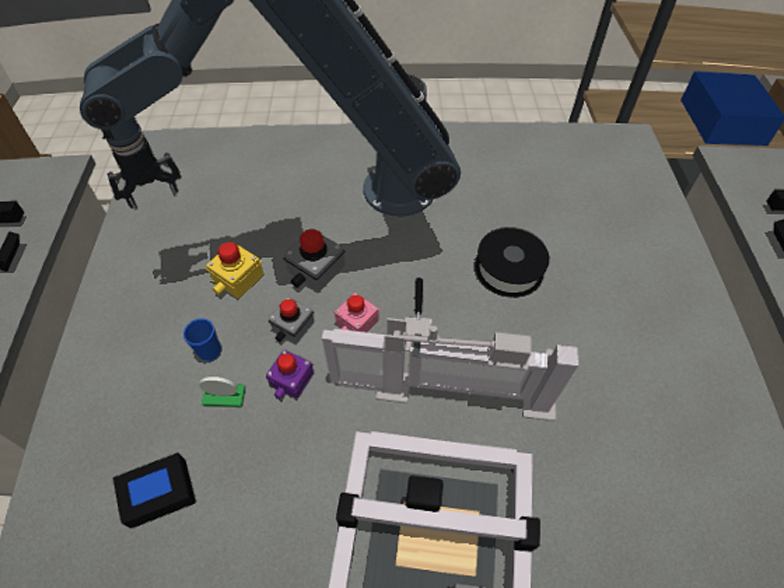

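View pics/top_a.png

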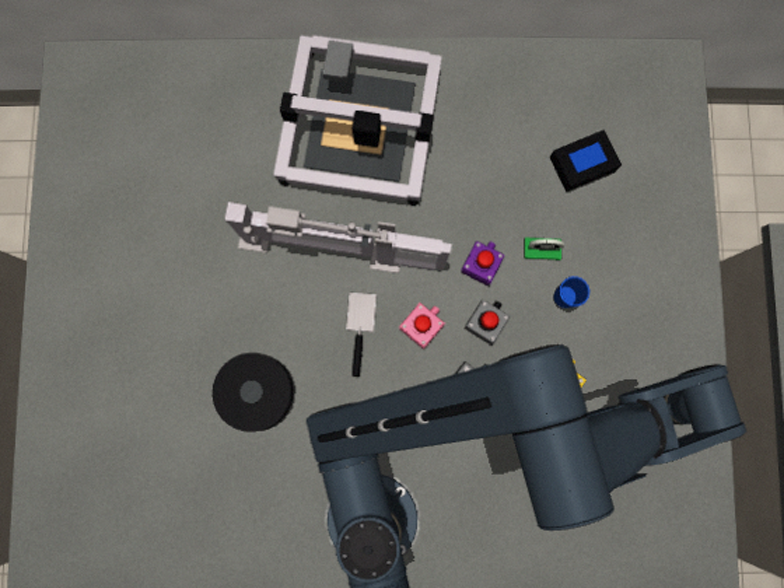

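The pictures show the small grey stop box at scene (290,316)/1.4 and top (489,320)/1.4. The guard runs from scene (325,340) to (575,360)/1.4, with the handle near scene (430,325)/1.4. Next I'll enlarge both.

```bash
python3 - <<'E'
from h import *
s=cv2.imread('pics/scene_a_full.png');t=cv2.imread('pics/top_a_full.png')
R=lambda im,f:cv2.resize(im,None,fx=f,fy=f,interpolation=cv2.INTER_CUBIC)
cv2.imwrite('pics/b1.png',R(s[190:305,225:420],4))
a=R(t[138:198,155:330],4.5); bx=np.hstack([R(s[200:254,180:240],5),R(t[205:259,325:385],5)])
c=np.zeros((540,790,3),np.uint8);c[:270,:787]=a[:, :787];c[270:540,:600]=bx
cv2.imwrite('pics/b2.png',c)
E
```

```text
(no output)
```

View pics/b1.png

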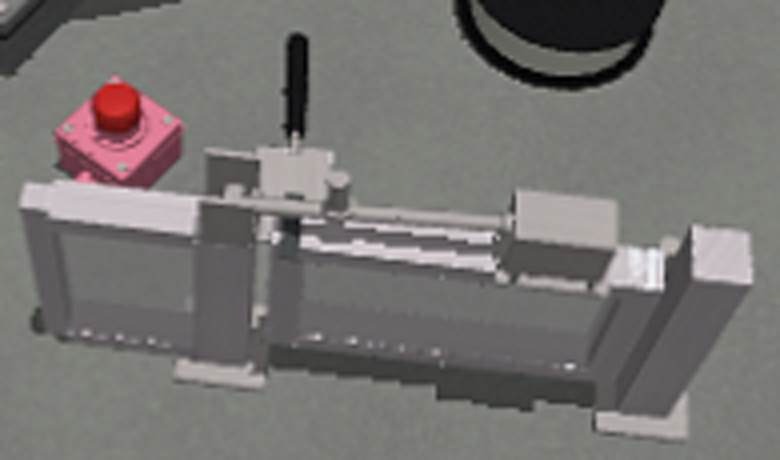

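View pics/b2.png

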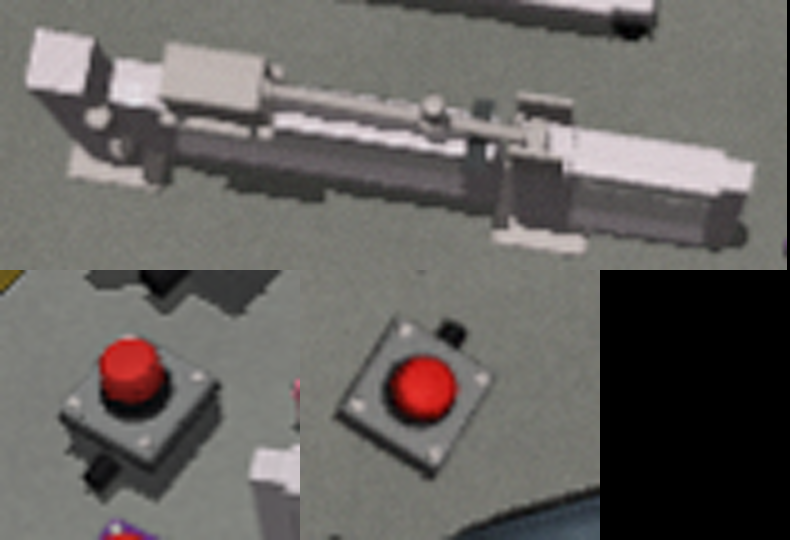

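```bash
python3 - <<'E'
from h import *
np.set_printoptions(precision=4,suppress=True)
S=lambda x,y:(x/4+225,y/4+190)
T=lambda x,y:(x/4.5+155,y/4.5+138)
hs=(206,271);ht=(349.8,228.6)
hs=(130/5+180,(355-270)/5+200)
print('head tri',tri(hs,ht),atz('scene',hs,.095),atz('top',ht,.095))
print('handle',tri(S(339,178),T(433,103)),atz('scene',S(339,178),.268),atz('top',T(433,103),.268))
h=atz('top',T(433,103),.268)
print('hinge post',tri(S(721,255),T(62,62)),atz('scene',S(721,255),.23),p:=atz('top',T(62,62),.23))
# barrel block top corners z .252
for uv in [(163,98),(258,115),(268,58),(172,43)]: print('barrel',atz('top',T(*uv),.252))
for uv in [(516,193),(617,201),(615,245),(514,240)]: print('barrelS',atz('scene',S(*uv),.252))
# wing end
print('wing', atz('top',T(752,175),.2),atz('scene',S(22,195),.2))
# rod
print('rod',atz('top',T(275,92),.232),atz('top',T(420,114),.232))
E
```

```text
head tri (array([ 0.4501, -0.2697,  0.0905]), np.float64(0.0036762552463372204)) [ 0.4531 -0.2669  0.095 ] [ 0.4498 -0.2709  0.095 ]
handle (array([0.6274, 0.0349, 0.2674]), np.float64(0.004190056794209061)) [0.6278 0.0369 0.268 ] [0.6271 0.0327 0.268 ]
hinge post (array([0.6672, 0.2837, 0.2258]), np.float64(0.006549624960697966)) [0.6696 0.2855 0.23  ] [0.6652 0.2795 0.23  ]
barrel [0.635  0.2084 0.252 ]
barrel [0.6235 0.1466 0.252 ]
barrel [0.6614 0.1407 0.252 ]
barrel [0.6717 0.2034 0.252 ]
barrelS [0.6323 0.152  0.252 ]
barrelS [0.64   0.2167 0.252 ]
barrelS [0.6719 0.2101 0.252 ]
barrelS [0.6665 0.1462 0.252 ]
wing [ 0.5942 -0.1764  0.2   ] [ 0.5959 -0.172   0.2   ]
rod [0.6438 0.1383 0.232 ] [0.6286 0.0431 0.232 ]
```

The head is at about (0.451, -0.269) with its top at z 0.095. The handle is at (0.6275, 0.035) and the guard yaw is about -0.158 rad. Next I move over the stop with the fingers shut.

send_rows(commands=[{"delta_pos":[2.35,3.7,0]},{"delta_pos":[2.35,3.7,0]},{"delta_pos":[2.35,3.7,-1]},{"delta_pos":[2.35,3.7,-1]},{"delta_pos":[2.35,3.7,-1.5]},{"delta_pos":[2.35,3.7,-1.5]},{"delta_pos":[2.35,3.7,-2]},{"delta_pos":[2.35,3.7,-2]}], grip=1, force=30)

```text
validation failed for argument at $.co...
```

send_rows(commands=[{"delta_pos":[2.35,3.7,0],"yaw":0},{"delta_pos":[2.35,3.7,0],"yaw":0},{"delta_pos":[2.35,3.7,-1],"yaw":0},{"delta_pos":[2.35,3.7,-1],"yaw":0},{"delta_pos":[2.35,3.7,-1.5],"yaw":0},{"delta_pos":[2.35,3.7,-1.5],"yaw":0},{"delta_pos":[2.35,3.7,-2],"yaw":0},{"delta_pos":[2.35,3.7,-2],"yaw":0}], grip=1, force=30)

```text
t: 1.1
tcp_pos: [0.4538, -0.2644, 0.1368]
tool_rot: [0.977, 0.212, 0.0, 0.0]
force: [-0.7, 0.1, 0.2]
finger_gap: -0.004
```

send_rows(commands=[{"delta_pos":[-0.26,-0.45,-2],"yaw":0},{"delta_pos":[0,0,-1.2],"yaw":0},{"delta_pos":[0,0,-0.5],"yaw":0},{"delta_pos":[0,0,-0.5],"yaw":0},{"delta_pos":[0,0,0],"yaw":0}])

```text
t: 1.72
tcp_pos: [0.4516, -0.2655, 0.0922]
tool_rot: [0.977, 0.214, -0.0, -0.002]
force: [-0.2, 1.5, 0.2]
finger_gap: 0.001
```

send_rows(commands=[{"delta_pos":[0,-0.2,-0.2],"yaw":0},{"delta_pos":[0,0,-0.3],"yaw":0},{"delta_pos":[0,0,-0.3],"yaw":0}])

```text
t: 2.1
tcp_pos: [0.4517, -0.2683, 0.0852]
tool_rot: [0.977, 0.213, 0.0, -0.001]
force: [-0.1, 1.1, 2.7]
finger_gap: -0.0
```

send_rows(commands=[{"delta_pos":[0,0,-0.2],"yaw":0},{"delta_pos":[0,0,-0.2],"yaw":0},{"delta_pos":[0,0,-0.2],"yaw":0}])

```text
t: 2.48
tcp_pos: [0.4522, -0.2685, 0.0843]
tool_rot: [0.977, 0.213, 0.001, -0.0]
force: [-4.0, 3.2, 18.5]
finger_gap: -0.001
```

It hit its stop at 18.5 N with z at 0.084, so it should be latched. I'll lift, open the fingers and check from the scene camera.

send_rows(commands=[{"delta_pos":[0,0,1.5],"yaw":0},{"delta_pos":[0,0,3],"yaw":0},{"delta_pos":[0,0,0],"yaw":0}], grip=-1)

```text
t: 2.85
tcp_pos: [0.4525, -0.2693, 0.1305]
tool_rot: [0.977, 0.214, 0.001, 0.001]
force: [0.3, 0.1, -0.2]
finger_gap: 0.639
```

```bash
python3 - <<'E'
from h import *
snap('scene','c',(150,150,290,260),5)
print(manip.sense()['tcp_pos'])
for z in (.095,.087): print(proj('scene',[.4512,-.2689,z]))
E
```

```text
[ 0.4515993  -0.26847527  0.12928152]
[[205.416833   216.50326147]]
[[205.80612508 217.89568081]]
```

View pics/scene_c.png

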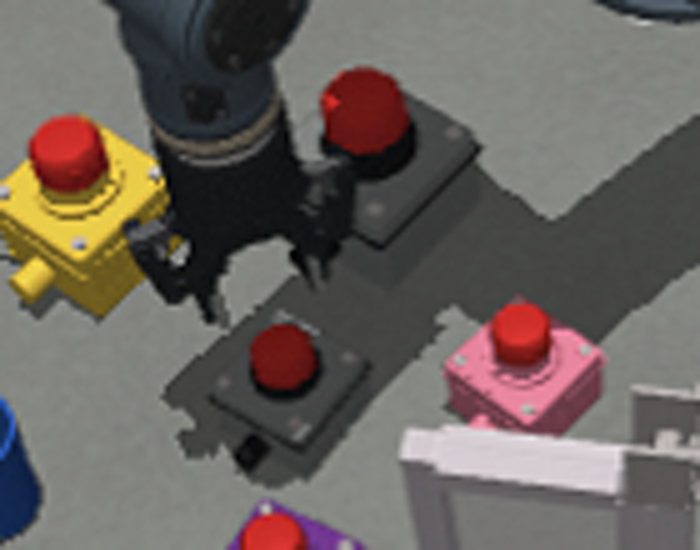

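The picture shows the head down, centred at crop (284,352), with only a thin side showing. Next I descend around it and grip.

send_rows(commands=[{"delta_pos":[0,0,-2],"yaw":0},{"delta_pos":[0,0,-2],"yaw":0},{"delta_pos":[0,0,-1.0],"yaw":0},{"delta_pos":[0,0,-0.6],"yaw":0},{"delta_pos":[0,0,0],"yaw":0}])

```text
t: 3.52
tcp_pos: [0.45, -0.2674, 0.068]
tool_rot: [0.977, 0.214, -0.001, -0.002]
force: [-0.4, 0.0, 0.2]
finger_gap: 0.994
```

send_rows(commands=[{"delta_pos":[0,0,0],"yaw":0},{"delta_pos":[0,0,0],"yaw":0},{"delta_pos":[0,0,0],"yaw":0},{"delta_pos":[0,0,0],"yaw":0}], grip=1, force=25)

```text
t: 4.03
tcp_pos: [0.4516, -0.2696, 0.0699]
tool_rot: [0.977, 0.214, 0.0, 0.0]
force: [-1.2, -1.2, -0.3]
finger_gap: 0.454
```

send_rows(commands=[{"delta_pos":[0,0,0],"yaw":-0.14},{"delta_pos":[0,0,0],"yaw":-0.14},{"delta_pos":[0,0,0],"yaw":-0.14},{"delta_pos":[0,0,0],"yaw":-0.14},{"delta_pos":[0,0,0],"yaw":-0.14},{"delta_pos":[0,0,0],"yaw":0}])

```text
t: 4.78
tcp_pos: [0.4517, -0.2681, 0.0711]
tool_rot: [0.989, -0.146, 0.001, -0.001]
force: [-0.7, -1.7, 1.0]
finger_gap: 0.452
```

```bash
python3 - <<'E'
from h import *
s=manip.sense();r=s['tool_rot'];print(2*np.arctan2(r[1],r[0])-np.pi/2,s['tcp_pos'],s['ft_torque'],s['force'],s['finger_gap'])
E
```

```text
-1.8631850631095366 [ 0.45169525 -0.26806408  0.07114293] [0.00258207 0.01458644 0.017812  ] [-0.70202257 -1.73560709  0.97650759] 0.4516131085446069
```

send_rows(commands=[{"delta_pos":[0,0,0],"yaw":-0.08},{"delta_pos":[0,0,0],"yaw":0}])

```text
t: 5.03
tcp_pos: [0.4517, -0.2679, 0.0714]
tool_rot: [0.983, -0.184, 0.001, -0.001]
force: [-0.5, -0.8, 1.7]
finger_gap: 0.449
```

send_rows(commands=[{"delta_pos":[0,0,0],"yaw":0},{"delta_pos":[0,0,0],"yaw":0},{"delta_pos":[0,0,0],"yaw":0},{"delta_pos":[0,0,0],"yaw":0}], grip=-1)

```text
t: 5.52
tcp_pos: [0.451, -0.267, 0.071]
tool_rot: [0.983, -0.181, -0.0, -0.002]
force: [-0.6, -0.3, 0.0]
finger_gap: 1.002
```

send_rows(commands=[{"delta_pos":[0,0,3],"yaw":0},{"delta_pos":[0,0,4],"yaw":0},{"delta_pos":[0,0,4],"yaw":0},{"delta_pos":[0,0,0],"yaw":0}])

```text
t: 6.02
tcp_pos: [0.4502, -0.2662, 0.183]
tool_rot: [0.984, -0.181, -0.001, -0.002]
force: [-0.2, 0.5, 0.3]
finger_gap: 0.999
```

```bash
python3 - <<'E'
from h import *
snap('scene','d',(150,150,290,260),5)
s=manip.sense();r=s['tool_rot'];print(2*np.arctan2(r[1],r[0])-np.pi/2,s['tcp_pos'],s['q'])
E
```

```text
-1.934688179011291 [ 0.44908141 -0.26530213  0.18137945] [-0.74955753  0.46220696  1.73647139  0.00317467  0.95199162  1.1832774 ]
```

View pics/scene_d.png

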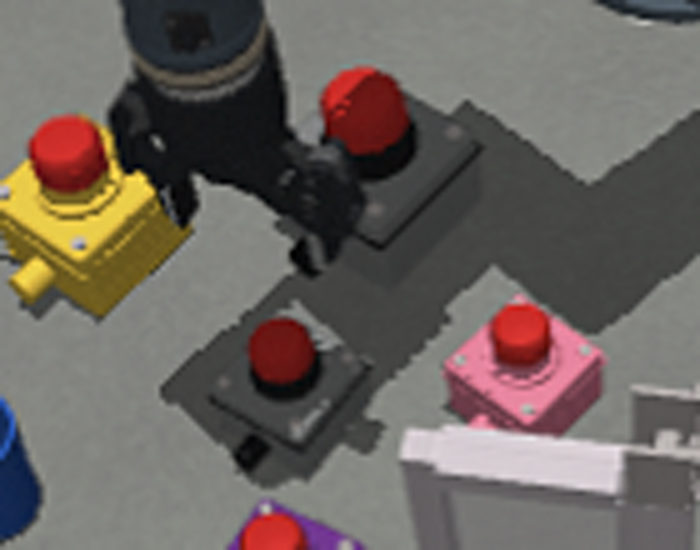

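The head appears higher, and its blob has shifted up. I'll check this numerically against the earlier pictures.

```bash
python3 - <<'E'
from h import *
for n in 'acd':
    im=cv2.imread(f'pics/scene_{n}_full.png')[205:240,190:225].astype(int)
    m=(im[:,:,2]>60)&(im[:,:,2]>2.5*im[:,:,1]); y,x=np.nonzero(m)
    print(n,m.sum(),x.mean()+190,y.mean()+205,y.min()+205,y.max()+205)
E
```

```text
a 125 205.688 219.72 214 226
c 133 206.0751879699248 220.90225563909775 215 227
d 130 205.73076923076923 219.7076923076923 214 226
```

The stop is verified back up, matching the initial picture. Next I move to the handle with the jaws along the guard's x.

send_rows(commands=[{"delta_pos":[0.5,1,4.5],"yaw":0.185},{"delta_pos":[1,2,4.5],"yaw":0.185},{"delta_pos":[2,3.3,4],"yaw":0.185},{"delta_pos":[2,3.3,2],"yaw":0.185},{"delta_pos":[2,3.3,0],"yaw":0.185},{"delta_pos":[2,3.3,0],"yaw":0.185},{"delta_pos":[2,3.3,0],"yaw":0.185},{"delta_pos":[2,3.3,0],"yaw":0.185},{"delta_pos":[2,3.3,0],"yaw":0.185},{"delta_pos":[1.5,2.5,0],"yaw":0.1}])

```text
t: 7.32
tcp_pos: [0.6155, 0.0312, 0.3167]
tool_rot: [0.754, 0.656, -0.02, -0.004]
force: [0.2, -0.1, 0.3]
finger_gap: 1.0
```

```bash
cat >> h.py <<'E'
def st():
    s=manip.sense();r=s['tool_rot'];j=2*np.arctan2(r[1],r[0])-np.pi/2
    print('t',round(s['t'],2),'jaw',round(j,3),s['tcp_pos'].round(4),'F',s['force'].round(1),'q',s['q'].round(2),'gap',round(s['finger_gap'],3))
E
python3 -c "
from h import *
st()"
```

```text
t 7.33 jaw -0.139 [0.6155 0.0312 0.3167] F [ 0.2 -0.1  0.3] q [-0.12  0.45  1.32 -0.02  1.4   0.02] gap 1.0
```

send_rows(commands=[{"delta_pos":[1.2,0.4,0],"yaw":-0.02},{"delta_pos":[0,0,-2.5],"yaw":0},{"delta_pos":[0,0,-3],"yaw":0},{"delta_pos":[0,0,-1.8],"yaw":0},{"delta_pos":[0,0,-0.5],"yaw":0},{"delta_pos":[0,0,0],"yaw":0}])

```text
t: 8.07
tcp_pos: [0.6268, 0.0325, 0.2287]
tool_rot: [0.765, 0.644, -0.025, -0.008]
force: [-1.5, 0.2, 0.2]
finger_gap: 0.997
```

```bash
python3 - <<'E'
from h import *
st()
s=manip.snapshot('scene')[150:290,240:400];t=manip.snapshot('top')[110:210,190:300]
cv2.imwrite('pics/e.png',np.hstack([cv2.resize(s,(480,420),interpolation=2),cv2.resize(t,(310,420),interpolation=2)]) if 0 else cv2.resize(s,(640,560),interpolation=2))
cv2.imwrite('pics/e_t.png',cv2.resize(t,None,fx=5,fy=5,interpolation=2))
E
```

```text
t 8.07 jaw -0.171 [0.6268 0.0325 0.2287] F [-1.5  0.2  0.2] q [-0.11  0.55  1.39 -0.03  1.24  0.07] gap 0.997
```

View pics/e.png

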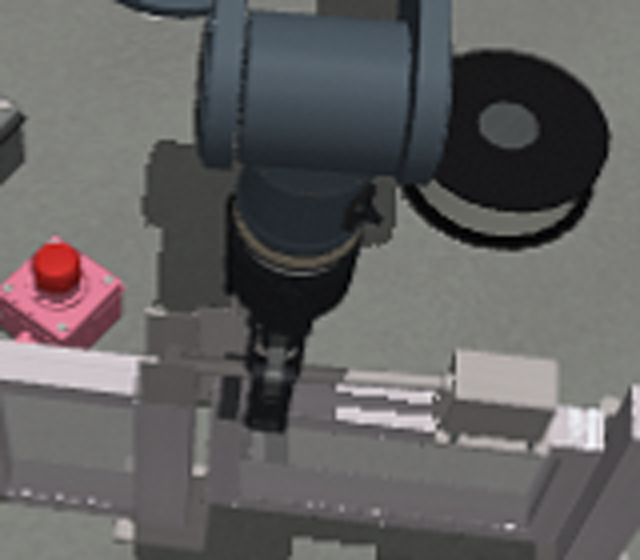

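The fingers straddle the gate at the handle, crop (270,395), just left of the barrel rod. I'll raise slightly and close.

send_rows(commands=[{"delta_pos":[0,0.15,0.5],"yaw":0.01},{"delta_pos":[0,0,0.2],"yaw":0}])

```text
t: 8.43
tcp_pos: [0.6282, 0.0341, 0.2387]
tool_rot: [0.761, 0.648, -0.024, -0.006]
force: [-0.1, -0.4, -0.1]
finger_gap: 1.002
```

send_rows(commands=[{"delta_pos":[0,0,0],"yaw":0},{"delta_pos":[0,0,0],"yaw":0},{"delta_pos":[0,0,0],"yaw":0},{"delta_pos":[0,0,0],"yaw":0},{"delta_pos":[0,0,0],"yaw":0},{"delta_pos":[0,0,0],"yaw":0}], grip=1, force=40)

```text
t: 9.18
tcp_pos: [0.6277, 0.0344, 0.2402]
tool_rot: [0.761, 0.648, -0.023, -0.005]
force: [-2.6, -0.7, 0.2]
finger_gap: 0.15
```

```bash
python3 -c "
from h import *
st()"
```

```text
t 9.18 jaw -0.16 [0.6277 0.0344 0.2402] F [-2.6 -0.7  0.2] q [-0.11  0.54  1.38 -0.03  1.26  0.06] gap 0.15
```

send_rows(commands=[{"delta_pos":[0,0,0.5],"yaw":0},{"delta_pos":[0,0,0.5],"yaw":0},{"delta_pos":[0,0,0.4],"yaw":0},{"delta_pos":[0,0,0],"yaw":0}])

```text
t: 9.68
tcp_pos: [0.6273, 0.0352, 0.2519]
tool_rot: [0.761, 0.648, -0.024, -0.006]
force: [-0.4, 1.1, -4.3]
finger_gap: 0.148
```

```bash
python3 -c "
from h import *
st()"
```

```text
t 9.68 jaw -0.16 [0.6273 0.0352 0.2519] F [-0.4  1.1 -4.3] q [-0.11  0.53  1.37 -0.03  1.29  0.06] gap 0.148
```

send_rows(commands=[{"delta_pos":[0,0,0.4],"yaw":0},{"delta_pos":[0.08,0.5,0.05],"yaw":0},{"delta_pos":[0.08,0.5,0],"yaw":0},{"delta_pos":[0.08,0.5,0],"yaw":0}])

```text
t: 10.18
tcp_pos: [0.6294, 0.0487, 0.2565]
tool_rot: [0.761, 0.648, -0.026, -0.005]
force: [-1.4, -1.1, -3.4]
finger_gap: 0.147
```

```bash
python3 -c "
from h import *
st()"
```

```text
t 10.18 jaw -0.16 [0.6294 0.0487 0.2565] F [-1.4 -1.1 -3.4] q [-0.09  0.53  1.35 -0.03  1.3   0.08] gap 0.147
```

send_rows(commands=[{"delta_pos":[0.12,0.8,0],"yaw":0},{"delta_pos":[0.12,0.8,0],"yaw":0},{"delta_pos":[0.12,0.8,0],"yaw":0},{"delta_pos":[0.12,0.8,0],"yaw":0},{"delta_pos":[0.08,0.5,0],"yaw":0},{"delta_pos":[0,0,0],"yaw":0}])

```text
t: 10.92
tcp_pos: [0.6358, 0.0893, 0.2565]
tool_rot: [0.761, 0.649, -0.026, -0.005]
force: [-0.5, 0.1, -4.9]
finger_gap: 0.154
```

```bash
python3 - <<'E'
from h import *
st()
p=manip.sense()['tcp_pos'][:2];y=np.array([.157,.9875]);H=np.array([.6636,.2588])
d=(p-np.array([.6277,.0344]));print('slide',d@y,'lat',d@[y[1],-y[0]])
v=p-H;print('r',np.hypot(*v))
for th in np.linspace(0,.36,7):
    c,s=np.cos(-th),np.sin(-th);print(round(th,2),((np.array([[c,-s],[s,c]])@v-v)*100).round(2))
snapim=manip.snapshot('scene')[150:290,240:400];cv2.imwrite('pics/f.png',cv2.resize(snapim,None,fx=4,fy=4,interpolation=2))
E
```

```text
t 10.93 jaw -0.159 [0.6358 0.0893 0.2565] F [-0.5  0.1 -4.9] q [-0.02  0.55  1.32 -0.03  1.32  0.14] gap 0.154
slide 0.05547731996410232 lat -0.0006109940593500465
r 0.17177271967643007
0.0 [0. 0.]
0.06 [-1.01  0.2 ]
0.12 [-2.01  0.45]
0.18 [-2.99  0.77]
0.24 [-3.95  1.15]
0.3 [-4.89  1.58]
0.36 [-5.79  2.07]
```

View pics/f.png

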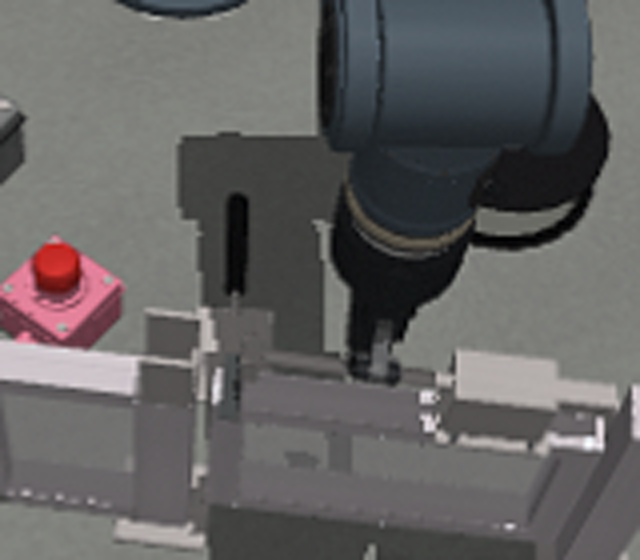

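The bolt is drawn about 55 mm, with its nose out of the keeper at crop (205,330). Next I swing the gate along its arc.

send_rows(commands=[{"delta_pos":[-0.5,0.08,0],"yaw":-0.03},{"delta_pos":[-0.5,0.1,0],"yaw":-0.03},{"delta_pos":[-1.0,0.25,0],"yaw":-0.06},{"delta_pos":[-1.0,0.32,0],"yaw":-0.06}])

```text
t: 11.48
tcp_pos: [0.6114, 0.0959, 0.2583]
tool_rot: [0.819, 0.573, -0.018, -0.002]
force: [5.5, -0.9, -4.3]
finger_gap: 0.147
```

```bash
cat >> h.py <<'E'
def gate():
    st(); v=manip.sense()['tcp_pos'][:2]-np.array([.6636,.2588])
    th=np.arctan2(v[1],v[0])-np.arctan2(-.9875,-.157)
    print('gate',-th,'r',np.hypot(*v))
E
python3 -c "
from h import *
gate()"
```

```text
t 11.47 jaw -0.35 [0.6114 0.0959 0.2583] F [ 5.5 -0.9 -4.3] q [-0.02  0.51  1.39 -0.02  1.28  0.34] gap 0.147
gate 0.15265236222755352 r 0.171042379150436
```

send_rows(commands=[{"delta_pos":[-0.85,0.27,0],"yaw":-0.04},{"delta_pos":[-0.8,0.33,0],"yaw":-0.04},{"delta_pos":[-0.8,0.35,0],"yaw":-0.04},{"delta_pos":[-0.5,0.25,0],"yaw":-0.03},{"delta_pos":[0,0,0],"yaw":0}])

```text
t: 12.1
tcp_pos: [0.5854, 0.1065, 0.2603]
tool_rot: [0.863, 0.505, -0.012, 0.001]
force: [4.2, -0.9, -7.2]
finger_gap: 0.147
```

```bash
python3 -c "
from h import *
gate()"
```

```text
t 12.1 jaw -0.513 [0.5854 0.1065 0.2603] F [ 4.2 -0.9 -7.2] q [-0.    0.46  1.46 -0.02  1.24  0.52] gap 0.147
gate 0.31679375233953033 r 0.17116474480184868
```

send_rows(commands=[{"delta_pos":[-0.3,0.15,-0.3],"yaw":0},{"delta_pos":[-0.2,0.1,-0.3],"yaw":0}])

```text
t: 12.35
tcp_pos: [0.5826, 0.1068, 0.2561]
tool_rot: [0.864, 0.504, -0.011, 0.004]
force: [4.5, -3.9, -0.5]
finger_gap: 0.15
```

```bash
python3 - <<'E'
from h import *
gate()
a=manip.snapshot('scene'); cv2.imwrite('pics/g.png',cv2.resize(a[150:290,240:400],None,fx=4,fy=4,interpolation=2));cv2.imwrite('pics/g_full.png',a)
cv2.imwrite('pics/g_t.png',manip.snapshot('top')); gate()
E
```

```text
t 12.35 jaw -0.514 [0.5826 0.1068 0.2561] F [ 4.5 -3.9 -0.5] q [ 0.    0.46  1.48 -0.02  1.22  0.52] gap 0.15
gate 0.33179215235202264 r 0.17222015227077905
t 12.45 jaw -0.514 [0.5827 0.1068 0.2563] F [ 3.7 -2.7 -0.2] q [ 0.    0.46  1.48 -0.02  1.22  0.52] gap 0.145
gate 0.33166957690443866 r 0.1721570858843612
```

View pics/g.png

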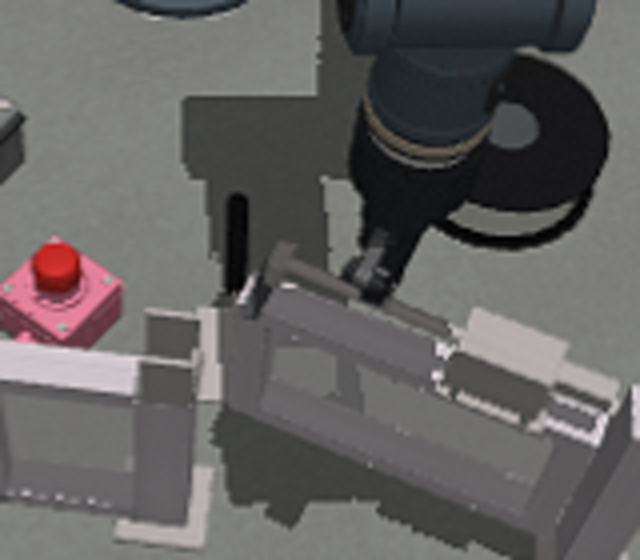

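```bash
python3 - <<'E'
from h import *
H=np.array([.6636,.2588]);z=[.2,.2,.045,.252,.252]
im=cv2.imread('pics/g.png')
for th,col in((.30,(255,0,0)),(.34,(0,255,0)),(.38,(0,0,255))):
    a=-.158-th;X=np.array([np.cos(a),np.sin(a)]);Y=np.array([-np.sin(a),np.cos(a)])
    P=[[*(H+X*x+Y*y),zz] for x,y,zz in((-.015,-.268,.2),(.015,-.268,.2),(.015,-.268,.045),(.015,-.006,.045),(.015,-.006,.2))]
    uv=(proj('scene',P)-[240,150])*4; print(th,uv.round().tolist()); cv2.polylines(im,[uv.round().astype(int)],True,col,1)
    print('edge out',.268*np.sin(th))
cv2.imwrite('pics/g2.png',im)
E
```

```text
0.3 [[246.0, 271.0], [229.0, 303.0], [221.0, 410.0], [543.0, 539.0], [593.0, 444.0]]
edge out 0.079199415385239
0.34 [[253.0, 260.0], [235.0, 291.0], [226.0, 398.0], [542.0, 539.0], [592.0, 444.0]]
edge out 0.08937454069373826
0.38 [[260.0, 249.0], [241.0, 280.0], [231.0, 388.0], [542.0, 538.0], [591.0, 443.0]]
edge out 0.09940668580267936
```

View pics/g2.png

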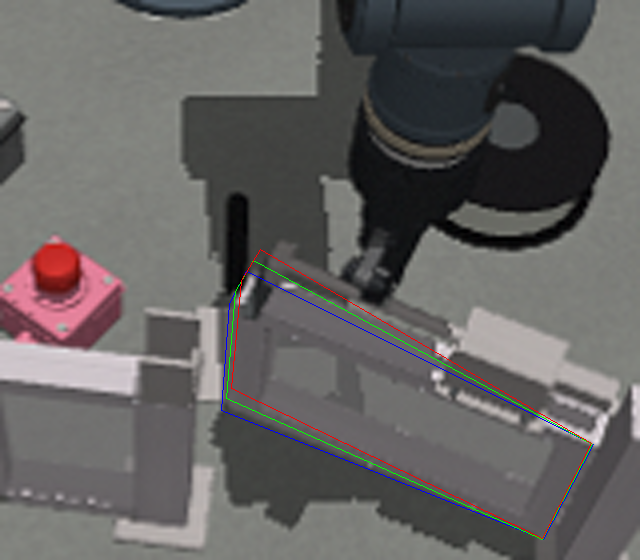

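The overlay puts the gate between 0.30 and 0.34 rad, about 0.32. The arm reading gives about 0.33. I'll nudge it a little more and check.

send_rows(commands=[{"delta_pos":[-0.3,0.15,-0.05],"yaw":-0.01},{"delta_pos":[-0.15,0.05,0],"yaw":0}])

```text
t: 12.7
tcp_pos: [0.5812, 0.108, 0.258]
tool_rot: [0.867, 0.499, -0.007, 0.005]
force: [5.6, -1.5, -4.5]
finger_gap: 0.148
```

```bash
python3 - <<'E'
from h import *
gate()
for i in range(8): im=manip.snapshot('scene')
gate()
im=im[205:240,190:225].astype(int);m=(im[:,:,2]>60)&(im[:,:,2]>2.5*im[:,:,1]); y,x=np.nonzero(m);print(m.sum(),x.mean()+190,y.mean()+205)
E
```

```text
t 12.7 jaw -0.527 [0.5812 0.108  0.258 ] F [ 5.6 -1.5 -4.5] q [ 0.    0.46  1.48 -0.02  1.21  0.54] gap 0.148
gate 0.3426772084859451 r 0.17183164916720986
t 13.1 jaw -0.527 [0.5811 0.1079 0.2578] F [ 5.4 -1.8 -3. ] q [ 0.    0.46  1.48 -0.02  1.21  0.54] gap 0.152
gate 0.34251193373787325 r 0.17192934718958516
128 205.7265625 219.6953125
```

The gate is holding steady at about 0.34 rad with the stop head still up, so I'm handing in.

```bash
python3 -c "
from h import *
manip.sign_off(); st()"
```

```text
the job is handed in; nothing more can be done
the job is handed in; nothing more can be done
```

The safety check is done and handed in at about 13 s of robot time. `sign_off` gave no verdict.

- **Stop:** I pressed the mushroom stop on the small grey box to its hard stop (18.5 N) and let go; the picture showed it latched down. I then turned it about 0.8 rad clockwise and released it. Its blob in the picture returned to the starting position, and it was still up at the last check.
- **Bolt:** I lifted the handle about 16 mm, drew the bolt back about 55 mm, and saw the nose clear of the keeper.
- **Gate:** I swung the gate towards the robot and am still gripping the handle. The last arm reading was about 0.34 rad (roughly 90 mm at the free edge), steady for 0.4 s.

**Disagreement:** before the last small nudge, an overlay on the picture put the gate at about 0.32 rad where the arm read 0.33. The opening may therefore be a few millimetres under 90 mm. I did not repeat the overlay afterwards.

I never touched the bystanders with the arm, and they were where they had been in the pictures I viewed. I did not measure their final positions.

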